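# Step the gas stream selector on by four clicks and start the run

## Robot

A 7-joint arm with a two-finger parallel gripper is mounted at the origin on the work surface. World frame = base frame: x ahead of the robot, y to its left, z up, the work surface at z = 0. Lengths are in m, angles in rad, forces in N, time in s.
With the tool pointing down it reaches from about 0.4 to 0.85 m from the base axis. Payload 10.4 kg.
Tool frame: the origin (TCP) lies midway between the tips of the shut fingers; the grasp point (between the pads) lies 19 mm behind it; y points along the fingers, x is the direction in which the jaws open and shut, and the axes are right-handed (so a half turn about y gives the same grasp; the last joint's range is limited). The gripper opens to 87 mm and grips with 3 to 60 N. Pads are 19 mm wide; open, the fingers measure 117 mm over their backs; the gripper's body (75 mm by 190 mm) begins 51 mm behind the grasp point.
Start: joints at [1.251, 0.332, -0.065, 1.46, 0.022, 1.35, -0.088], TCP at [0.183, -0.598, 0.223] pointing down, gripper open.
Joint ranges: [-2.6, 2.6], [-0.5, 2.12], [-1.47, 1.34], [0.16, 2.42], [-1.27, 4.41], [0.06, 2.06], [-2.6, 2.6]. Speed limits (rad/s): [2.22, 2.22, 2.79, 2.79, 3.14, 3.14, 3.14].

## Interface

Orientations are given as a unit quaternion [x, y, z, w].
In Python, from workcell import ctrl, eyes, order, spotter gives the robot as it stands.
- The arm moves only by the tool move_arm, never from a script. Its argument "commands" is a list of rows, each an object with "turn": the turn, a rotation vector about the tool's x, y, z in rad, a list of three; "xyz": the shift along the tool's x, y, z in m, a list of three; "hand": the finger opening in m, from 0 to 0.087. In form: [{"turn": [ax, ay, az], "xyz": [x, y, z], "hand": hand}, ...]. A call has 1 to 20 rows; each row shifts and turns the commanded pose from where the row before left it, along the tool's axes as they then stand; what a row does not reach is not made up. A row lasts 1/12 s, in which the tool goes at most 41.7 mm and 7.16 degrees, less where a joint would pass 70% of its speed; a pose out of reach is approached as far as the arm can. A call is refused whole if a number of a shift passes 0.0417 or a number of a turn 0.125, either way. A call with a gripper value outside its range is refused whole. The fingers move at their own pace and stop on an object; "grip_force" is the grip in N (left out, the last holds). Time passes only in rows, so rows that do not move let the fingers close. It gives the time, the measured TCP pose, the force and the opening at its end, in the units of the state.
- ctrl.get_state(): the state, without advancing time (a new reading comes with each control period).
- eyes.grab_frame(name): name is "scene" or "top"; returns a dict with "image" (480x640x3 uint8, red, green, blue), "depth" (480x640 float32, m along the optical axis (not along the pixel's ray), 0 where there is no reading), "camera_matrix" (3x3 intrinsics, pixels), "R" (3x3) and "t" (3): a world point X has camera coordinates R X + t. Camera axes: x right, y down, z forward; pixel columns grow to the right and rows downward; lengths in m; the calibration is good to about 2 mm. A picture is of the moment at which its call begins.
- order.close_job(): hands the job in, once; it reports no verdict.
Trained networks look in the newest picture that a camera, given by its name, has taken for a name from the list of things; names that differ only in an ending like _2 or _b are one class to them, and where a whole thing is asked for, a point or a joint stands for the part that bears it (a point fixed in the world has none). Each returns a list of dicts, best first, with "score" (0 to 1); they miss things now and then, are a little off and sometimes report something else, mostly with a low value. They report only what shows in the picture. A call takes as long as a camera call.
- spotter.masks_of(label, camera): "pixels" (480x640 bool, what is visible of it) and "box" ([left, top, right, bottom] in pixels, round what is visible of it).
The state is a dict: "clock": time; "joints": joint angles; "qd": joint speeds; "joint_torque": joint torques, N m; "tcp_pos": TCP position; "eef_rot": TCP orientation; "force": force on the tool from outside, world axes, zero at the start; "wrist_torque": the same for the moment, N m; "width": opening from 0.0 (shut) to 1.0 (fully open).
Only numpy, scipy, OpenCV 4.12 (cv2) and the standard library are available. Lean on these libraries where they do the work, as an engineer would, in place of code of your own. Each camera call takes 0.05 s, during which the arm holds its last target.

## Task

Step the gas stream selector on by exactly four clicks: with a fingertip against its finger post, push the dial round clockwise (seen from above), gently and without pinching it, and stop at the fourth click without running past it. Then press the selector's run key fully down with a fingertip and let it come up again, and leave everything else standing where it is.

Things in the scene. Friction and masses are not known exactly. Their poses are not given: they have to be found in the camera images.
- selector: Gas stream selector: cream box 220 (its x) x 180 (its y) x 70 mm high, fixed, in the left or right half of the bench, turned by up to 0.4 rad. Origin: centre of its underside; its x axis points to its far end, z up. In this frame the dial's vertical axis is at (30, 0) mm, the black run key at (-80, -55) mm, the vial at about (-78, 55) mm.
- dial_centre (a point): Point on the dial's vertical axis, level with the disc's upper face, 90 mm above the bench. The dial is a flat black plastic disc, 96 mm in diameter and 14 mm thick, its underside 6 mm above the selector's top; a 24 mm hub cap stands 4 mm high at its centre. 18 black ticks on the box around it mark the stops.
- dial_post (a point): Centre of the top end of the dial's one finger post: an upright steel pin, 12 mm in diameter, 24 mm tall above the disc (top 114 mm above the bench), 36 mm from the dial's axis, turning with the dial. Push it sideways with a fingertip to turn the dial.
- dial (a joint): Angle of the dial, rad, growing clockwise seen from above. Click stops at multiples of 0.349 rad (20 degrees, 18 a turn); it starts at rest in one of stops 0 to 3. End stops at -0.1 and 4.2. Leaving a stop takes 0.15 N m (3 to 5 N at the post), falling to nothing half-way to the next; a little past there the dial snaps forward by itself, ahead of the finger, into that stop and stays.
- key (a joint): Travel of the selector's run key, m: 0 up, 0.006 fully down, 4 N; it springs back.
- key_top (a point): Centre of the upper face of the run key, a round black push button 24 mm in diameter in a grey round housing on the selector's top, near right corner seen from the robot.
- stirrer: Bystander: white hotplate stirrer, 220 x 170 mm, plate 92 mm above the bench, fixed, in the other half of the bench; two black knobs on its near face that do not matter. Origin: centre of its underside.
- beaker: Loose bystander: clear glass beaker, 66 mm across, 75 mm tall, standing on the stirrer's plate; origin at the centre of its underside.
- vial: Loose bystander: small amber capped vial, 22 mm across, 42 mm tall, standing on the selector's top in its near left corner; origin at the centre of its underside.
- reagent: Loose bystander: amber bottle with paper label, 68 mm across, 130 mm tall, behind the selector; origin at the centre of its underside.
- jar: Loose bystander: glass jar with white cap, 60 mm across, 70 mm tall, behind the stirrer; origin at the centre of its underside.
- wrench: Loose bystander: steel wrench 150 mm long, lying flat on the bench in front of the selector (origin at its middle).
- tray: Loose bystander: white divided tray 90 x 130 x 35 mm, on the bench in front of the stirrer; origin at the centre of its underside.
- nut: Loose bystander: brass round nut, 24 mm across, 14 mm tall, on the bench behind the stirrer; origin at the centre of its underside.

How it is judged:
On the way, in this order (a step that is already met when the one before it is completed fails the run):
1. the dial rests in the fourth click stop clockwise of where it began (distance of dial_post from where it was at the start of the episode between 0.0433 and 0.0491 m and value of joint dial above 1.25664 rad and velocity of joint dial between -0.1 and 0.1 rad/s), for 0.3 s.
2. the run key is pressed down (over 4 of its 6 mm) with the dial in that stop (value of joint key above 0.004 m and distance of dial_post from where it was at the start of the episode between 0.0433 and 0.0491 m and value of joint dial above 1.25664 rad and contact force between the fingers and selector above 0.5 N), for 0.05 s.
At the end, for the whole second after the job is handed in: The dial rests in the fourth click stop clockwise of its start (within 0.3 of a click) and the run key has been pressed and is up again (distance of dial_post from where it was at the start of the episode between 0.0433 and 0.0491 m and value of joint dial above 1.25664 rad and value of joint key below 0.002 m); the robot touches nothing.
It fails at once if the dial is run past the fourth stop (by more than 0.6 of a click) (distance of dial_post from where it was at the start of the episode above 0.0518 m).
It fails at once if the run key is pressed before the dial is in its fourth stop (value of joint key above 0.004 m and not (distance of dial_post from where it was at the start of the episode between 0.0433 and 0.0491 m and value of joint dial above 1.25664 rad)).
It fails at once if the dial is pinched or forced: over 25 N from the fingers (contact force between the fingers and dial above 25 N).
It fails at once if a bystander is lifted, carried or pushed by more than 25 mm (distance of any of beaker, vial, reagent, jar, wrench, tray, nut from where it was at the start of the episode above 0.025 m).
It fails at once if a standing vessel is tipped (angle between any of beaker, vial, reagent, jar's own z axis and vertical above 0.4 rad).
It also fails if it takes over 54 s, if anything falls off the work surface, if the arm or the gripper's body presses on something with over 40 N, if the wrist force passes 120 N, or if a joint passes its speed limit or range.

## Working session

There is one attempt and no reset: what is moved stays moved. The work goes in short steps, Python scripts to look and compute and a tool call to move; the robot and the scene stay as the last step left them, time stands still between calls to the robot, and variables do not carry over. Pictures are saved under pics/ and viewed, and the job is handed in when it is done.

Besides the shell and the picture viewer there is one more tool, called after ">>>" in YAML: its name, and indented under it one key for each argument. move_arm: Moves the arm, as the interface text tells. Its arguments: {"type":"object","properties":{"commands":{"type":"array","items":{"type":"object","properties":{"turn":{"type":"array","items":{"type":"number"}},"xyz":{"type":"array","items":{"type":"number"}},"hand":{"type":"number"}}}},"grip_force":{"type":"number"}},"required":["commands"]}

```bash
mkdir -p pics; python3 - <<'E'
from workcell import ctrl, eyes, order, spotter
import cv2
print(ctrl.get_state())
for n in ["scene","top"]:
    f=eyes.grab_frame(n)
    cv2.imwrite(f"pics/{n}0.png",f["image"][:,:,::-1])
    print(n,f["camera_matrix"],f["R"],f["t"])
E
```

```text
{'clock': 0.0, 'joints': array([ 1.25139929,  0.33288039, -0.06471918,  1.46095375,  0.02159651,
        1.34991941, -0.08848782]), 'qd': array([-0.00010029, -0.00037398, -0.00050758, -0.00018421,  0.0013894 ,
        0.00120049,  0.00201543]), 'joint_torque': array([-5.80360575e-05, -6.23238230e+01,  2.50741543e-02, -3.89908040e+01,
       -6.12286781e-02,  3.95106326e-02,  1.18395201e-04]), 'tcp_pos': array([ 0.18267469, -0.59728795,  0.22174275]), 'eef_rot': array([-0.56815136,  0.42099146, -0.42013413,  0.56873328]), 'force': array([ 0.10312647, -0.40597523,  0.07245166]), 'wrist_torque': array([0.00531453, 0.04995575, 0.04648527]), 'width': 0.9997633986767103}
scene [[469.15550238   0.         310.59278922]
 [  0.         469.15550238 237.59469045]
 [  0.           0.           1.        ]] [[-0.43099847  0.90223677 -0.01446125]
 [ 0.77351199  0.36115898 -0.52081033]
 [-0.46467142 -0.2356544  -0.85354992]] [ 0.24785904 -0.39406027  1.12844144]
top [[494.9960941    0.         318.26227866]
 [  0.         494.9960941  236.03240013]
 [  0.           0.           1.        ]] [[ 0.0135705  -0.99976301  0.01702228]
 [-0.99600138 -0.01501889 -0.08806637]
 [ 0.08830115 -0.01575911 -0.99596915]] [-0.03340411  0.54581745  0.98804848]
```

View pics/scene0.png

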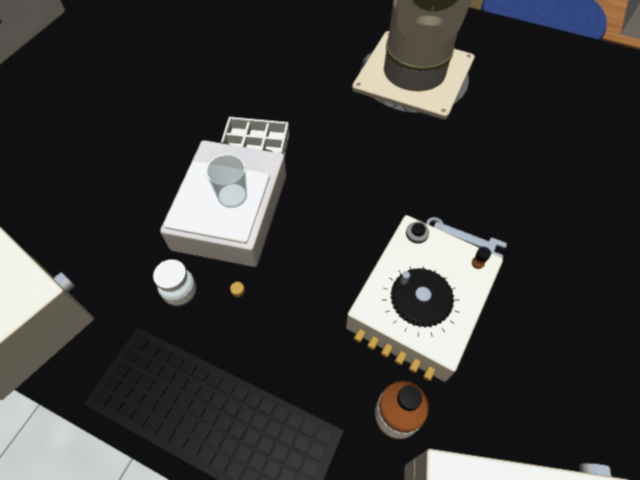

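View pics/top0.png

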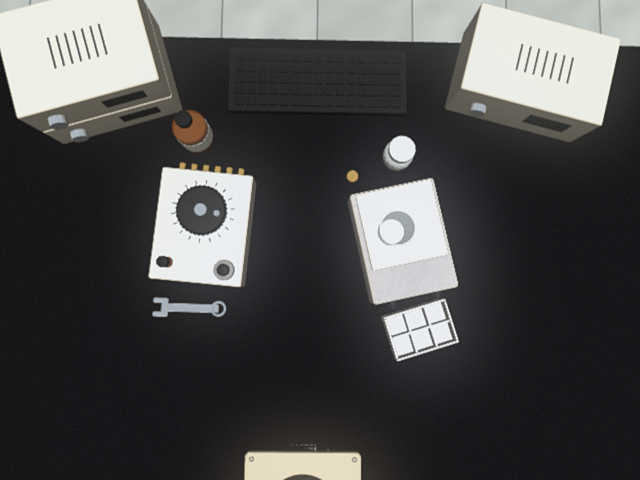

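The top picture shows the selector on the left side of the bench. Its dial is at (200,209), the post at (216,213), the key at (223,269) and the vial at (163,261). The reagent bottle is behind it and the wrench in front. Next I'll measure them.

```bash
cat > h.py <<'E'
from workcell import ctrl, eyes, order, spotter
import cv2, numpy as np
def ray_at_z(f,u,v,z):
    K,R,t=f["camera_matrix"],np.array(f["R"]),np.array(f["t"])
    d=R.T@np.linalg.inv(K)@np.array([u,v,1.]); c=-R.T@t
    return c+d*(z-c[2])/d[2]
def pix(f,X):
    p=f["camera_matrix"]@(np.array(f["R"])@np.array(X)+f["t"]); return p[:2]/p[2]
def cloud(f):
    K,R,t=f["camera_matrix"],np.array(f["R"]),np.array(f["t"])
    v,u=np.mgrid[:480,:640]; D=f["depth"]
    P=np.stack([(u-K[0,2])/K[0,0]*D,(v-K[1,2])/K[1,1]*D,D],-1)
    return (P-t)@R
E
python3 - <<'E'
from h import *
for n,c in [("top",(200,225)),("scene",(425,300))]:
    f=eyes.grab_frame(n); W=cloud(f)
    cv2.imwrite(f"pics/{n}_crop.png",cv2.resize(f["image"][c[1]-75:c[1]+75,c[0]-90:c[0]+90,::-1],None,fx=4.4,fy=4,interpolation=cv2.INTER_CUBIC) if 0 else cv2.resize(f["image"][c[1]-75:c[1]+75,c[0]-90:c[0]+90,::-1],None,fx=4,fy=4,interpolation=cv2.INTER_CUBIC))
    for l in ["selector","dial","dial_centre","dial_post","key","key_top","vial","reagent","wrench"]:
        for m in spotter.masks_of(l,n)[:1]:
            p=m["pixels"]; w=W[p&(f["depth"]>0)]
            print(n,l,round(m["score"],2),m["box"],p.sum(),np.median(w,0).round(4),np.percentile(w,[2,98],axis=0).round(3).tolist())
            if l=="selector":
                s=p&(np.abs(W[...,2]-.07)<.004)&(f["image"].min(-1)>120)
                q=W[s][:,:2]; print("rect",s.sum(),cv2.minAreaRect(q.astype(np.float32)*1000))
E
```

```text
top selector 0.64 [150.7, 160.1, 255.6, 288.1] 10719 [0.5588 0.1963 0.0699] [[0.452, 0.112, 0.034], [0.671, 0.29, 0.093]]
rect 7368 ((557.9603271484375, 204.09523010253906), (179.0724639892578, 219.14773559570312), 85.3094711303711)
top dial 0.59 [176.4, 184.8, 227.5, 236.6] 2035 [0.5867 0.1999 0.0894] [[0.543, 0.157, 0.079], [0.631, 0.244, 0.097]]
top dial_centre 0.57 [174.7, 186.7, 226.0, 238.8] 2016 [0.5869 0.2005 0.0894] [[0.545, 0.157, 0.083], [0.632, 0.244, 0.097]]
top dial_post 0.64 [176.5, 186.5, 229.1, 235.6] 2013 [0.5864 0.2    0.0894] [[0.543, 0.157, 0.083], [0.63, 0.244, 0.097]]
top key 0.7 [219.3, 264.2, 230.5, 281.9] 124 [0.4731 0.1557 0.0912] [[0.463, 0.146, 0.086], [0.484, 0.166, 0.095]]
top vial 0.54 [154.4, 256.7, 174.0, 268.3] 162 [0.4862 0.2624 0.11  ] [[0.477, 0.255, 0.08], [0.497, 0.274, 0.115]]
top reagent 0.77 [173.0, 111.7, 214.2, 156.5] 1325 [0.7406 0.2216 0.089 ] [[0.719, 0.199, 0.007], [0.78, 0.258, 0.131]]
top wrench 0.91 [154.3, 300.8, 226.4, 317.8] 782 [0.3963 0.2425 0.0065] [[0.38, 0.165, -0.002], [0.416, 0.306, 0.011]]
scene selector 0.88 [347.5, 211.
[... 473 characters left out ...]
389.5, 265.5, 449.6, 327.5] 2927 [0.5958 0.2019 0.0901] [[0.549, 0.158, 0.081], [0.637, 0.244, 0.105]]
scene key 0.73 [413.2, 224.8, 424.5, 236.2] 179 [0.4788 0.1563 0.0914] [[0.46, 0.145, 0.082], [0.488, 0.167, 0.094]]
scene key_top 0.73 [412.3, 220.3, 426.8, 238.6] 182 [0.4784 0.1563 0.0914] [[0.458, 0.145, 0.08], [0.488, 0.167, 0.094]]
scene vial 0.71 [474.6, 247.9, 490.3, 268.5] 300 [0.4955 0.265  0.1058] [[0.477, 0.255, 0.071], [0.501, 0.278, 0.114]]
scene reagent 0.67 [377.4, 382.6, 430.2, 437.9] 2354 [0.7692 0.2286 0.0926] [[0.732, 0.2, 0.017], [0.79, 0.261, 0.131]]
scene wrench 0.68 [473.8, 246.1, 489.2, 268.1] 282 [0.4958 0.2642 0.1077] [[0.481, 0.255, 0.077], [0.501, 0.274, 0.114]]
```

View pics/top_crop.png

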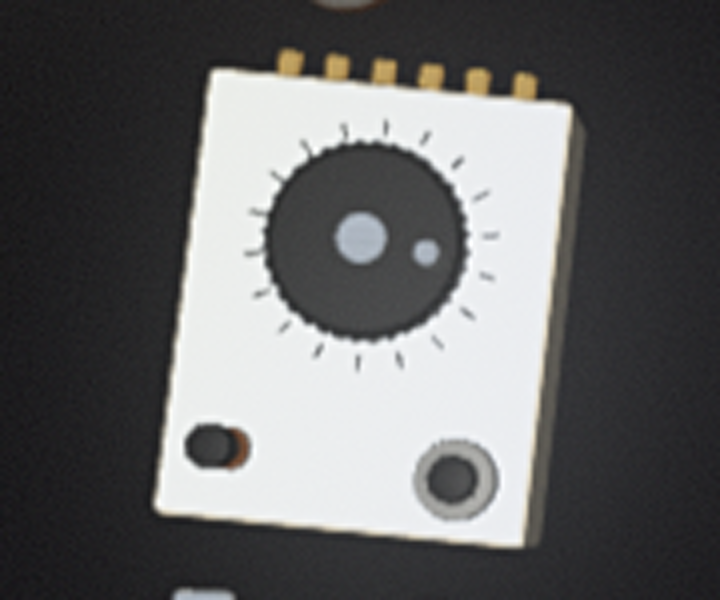

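View pics/scene_crop.png

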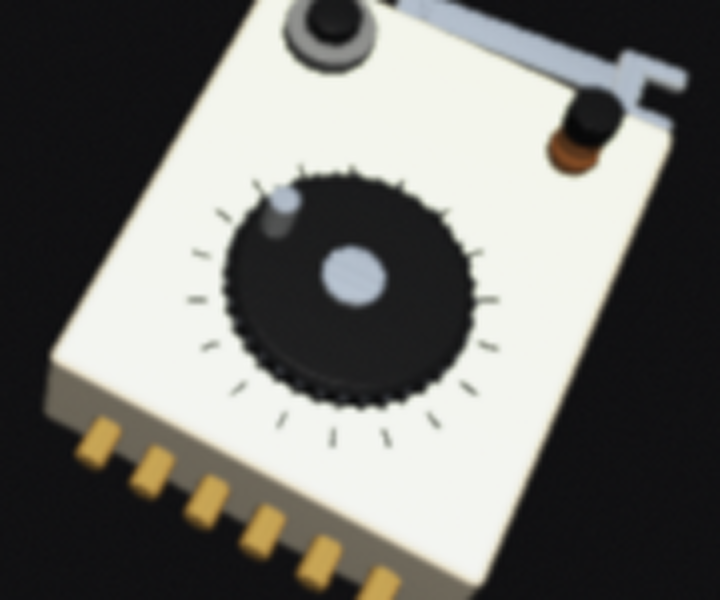

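```bash
python3 - <<'E'
from h import *
c0=np.array([.5893,.2015])
for n in ["top","scene"]:
    f=eyes.grab_frame(n); W=cloud(f)
    d=np.linalg.norm(W[...,:2]-c0,axis=-1)
    m=(d<.05)&(W[...,2]>.099)&(W[...,2]<.125)
    v,u=np.nonzero(m); print(n,m.sum(),W[m].mean(0).round(4),np.c_[u,v,(W[m]*1000).round(0)][:30].astype(int).tolist())
f=eyes.grab_frame("top"); print("post top", ray_at_z(f,217,213,.114), "dial hub",ray_at_z(f,200,209.5,.094))
E
```

```text
top 39 [0.5773 0.1658 0.1113] [[215, 211, 582, 169, 114], [216, 211, 582, 167, 115], [217, 211, 583, 166, 111], [218, 211, 582, 164, 113], [214, 212, 580, 171, 113], [215, 212, 580, 169, 114], [216, 212, 581, 168, 112], [217, 212, 580, 165, 114], [218, 212, 580, 163, 114], [219, 212, 581, 162, 112], [214, 213, 579, 171, 111], [215, 213, 579, 169, 113], [216, 213, 579, 167, 114], [217, 213, 579, 165, 114], [218, 213, 579, 163, 114], [219, 213, 579, 162, 113], [220, 213, 580, 162, 104], [214, 214, 577, 171, 112], [215, 214, 577, 169, 114], [216, 214, 577, 168, 111], [217, 214, 576, 165, 116], [218, 214, 577, 164, 113], [219, 214, 576, 161, 117], [220, 214, 578, 161, 104], [214, 215, 575, 171, 111], [215, 215, 575, 169, 113], [216, 215, 575, 167, 111], [217, 215, 575, 166, 111], [218, 215, 575, 163, 113], [219, 215, 575, 162, 110]]
scene 75 [0.583  0.1668 0.1103] [[405, 271, 577, 164, 115], [406, 271, 575, 165, 113], [403, 272, 579, 162, 114], [404, 272, 579, 163, 115], [405, 272, 578, 165, 114], [406, 272, 577, 166, 113], [407, 272, 577, 167, 115], [408, 272, 577, 169, 116], [402, 273, 582, 161, 115], [403, 273, 581, 162, 115], [404, 273, 580, 164, 114], [405, 273, 579, 165, 112], [406, 273, 579, 167, 115], [407, 273, 578, 168, 114], [408, 273, 577, 169, 114], [402, 274, 583, 162, 114], [403, 274, 584, 163, 116], [404, 274, 580, 164, 111], [405, 274, 580, 166, 112], [406, 274, 580, 167, 114], [407, 274, 580, 169, 114], [408, 274, 579, 170, 114], [409, 274, 579, 171, 114], [402, 275, 585, 162, 113], [403, 275, 584, 164, 114], [404, 275, 584, 165, 114], [405, 275, 583, 166, 114], [406, 275, 582, 168, 114], [407, 275, 582, 169, 114], [408, 275, 580, 170, 112]]
post top [0.57855673 0.16524491 0.114     ] dial hub [0.58741355 0.20154143 0.094     ]
```

```bash
python3 - <<'E'
from h import *
from scipy.spatial.transform import Rotation as Ro
s=ctrl.get_state(); print(Ro.from_quat(s["eef_rot"]).as_matrix().round(3))
k=np.array([.4747,.1565])
for n in ["top","scene"]:
    f=eyes.grab_frame(n); W=cloud(f); print(n,"cam",-(np.array(f["R"]).T@f["t"]))
    d=np.linalg.norm(W[...,:2]-k,axis=-1)
    m=(d<.024)&(W[...,2]>.06)
    for a,b in [(0,6),(6,9),(9,12),(12,14),(14,16),(16,18),(18,20),(20,24)]:
        q=m&(d*1000>=a)&(d*1000<b); z=W[...,2][q]
        print(a,b,q.sum(),np.percentile(z,[10,50,90]).round(4),f["image"][q].mean(0).round(0))
    q=m&(W[...,2]>.0885); print("top part",q.sum(),W[q].mean(0),W[q].min(0),W[q].max(0))
    print("key pix",pix(f,[*k,.091]))
E
```

```text
[[ 0.292  0.     0.956]
 [-0.956 -0.     0.292]
 [ 0.    -1.     0.   ]]
top cam [ 0.45684242 -0.00962787  1.03270258]
0 6 32 [0.0896 0.0915 0.0936] [75. 76. 77.]
6 9 38 [0.0899 0.0911 0.0938] [70. 71. 72.]
9 12 56 [0.0833 0.0905 0.0933] [80. 80. 81.]
12 14 46 [0.0793 0.0824 0.0879] [147. 148. 145.]
14 16 49 [0.0793 0.0811 0.0833] [166. 166. 163.]
16 18 62 [0.0791 0.0813 0.0836] [162. 162. 159.]
18 20 51 [0.0706 0.0804 0.0827] [156. 158. 158.]
20 24 147 [0.0674 0.0696 0.0767] [222. 225. 228.]
top part 112 [0.47355869 0.15561182 0.09152133] [0.46175726 0.14509113 0.0885439 ] [0.48448863 0.16656003 0.09487829]
key pix [222.16743237 269.13432286]
scene cam [0.9359917  0.18461305 0.7615348 ]
0 6 35 [0.0913 0.0921 0.0942] [26. 26. 27.]
6 9 43 [0.0912 0.0923 0.0932] [37. 37. 38.]
9 12 53 [0.086  0.0913 0.093 ] [48. 48. 48.]
12 14 61 [0.0811 0.0833 0.0911] [81. 82. 81.]
14 16 45 [0.081  0.0823 0.084 ] [132. 133. 130.]
16 18 52 [0.0805 0.0825 0.0836] [146. 147. 142.]
18 20 70 [0.073  0.0811 0.0829] [143. 144. 138.]
20 24 170 [0.069  0.071  0.0808] [182. 184. 175.]
top part 135 [0.47743446 0.15611684 0.09194757] [0.46520718 0.1446264  0.08864915] [0.48940069 0.16758486 0.09446858]
key pix [418.90489492 227.09958226]
```

Layout from the measurements:
- **Selector:** about (0.559, 0.204), yaw −0.084.
- **Dial axis:** about (0.589, 0.2015).
- **Post:** about (0.580, 0.166).
- **Key top:** about (0.4755, 0.156, 0.0915).

I'll go across with the fingers shut.

>>> move_arm:
  commands:
    - {"xyz":[-0.0245,0,0.0256],"turn":[0,0,0],"hand":0}
    - {"xyz":[-0.0245,0,0.0256],"turn":[0,0,0],"hand":0}
    - {"xyz":[-0.0245,0,0.0256],"turn":[0,0,0],"hand":0}
    - {"xyz":[-0.0245,0,0.0256],"turn":[0,0,0],"hand":0}
    - {"xyz":[-0.0245,0,0.0256],"turn":[0,0,0],"hand":0}
    - {"xyz":[-0.0245,0,0.0256],"turn":[0,0,0],"hand":0}
    - {"xyz":[-0.0245,0,0.0256],"turn":[0,0,0],"hand":0}
    - {"xyz":[-0.0245,0,0.0256],"turn":[0,0,0],"hand":0}
    - {"xyz":[-0.0245,0,0.0256],"turn":[0,0,0],"hand":0}
    - {"xyz":[-0.0245,0,0.0256],"turn":[0,0,0],"hand":0}
    - {"xyz":[-0.0245,0,0.0256],"turn":[0,0,0],"hand":0}
    - {"xyz":[-0.0245,0,0.0256],"turn":[0,0,0],"hand":0}
    - {"xyz":[-0.0245,0,0.0256],"turn":[0,0,0],"hand":0}
    - {"xyz":[-0.0245,0,0.0256],"turn":[0,0,0],"hand":0}
    - {"xyz":[-0.0245,0,0.0256],"turn":[0,0,0],"hand":0}
    - {"xyz":[-0.0245,0,0.0256],"turn":[0,0,0],"hand":0}
    - {"xyz":[-0.0245,0,0.0256],"turn":[0,0,0],"hand":0}
    - {"xyz":[-0.0245,0,0.0256],"turn":[0,0,0],"hand":0}
    - {"xyz":[-0.0245,0,0.0256],"turn":[0,0,0],"hand":0}
    - {"xyz":[-0.0245,0,0.0256],"turn":[0,0,0],"hand":0}
  grip_force: 10

```text
clock: 3.02
tcp_pos: [0.5298, 0.0221, 0.2228]
eef_rot: [-0.568, 0.42, -0.421, 0.568]
force: [0.2, 0.1, 0.1]
width: 0.008
```

>>> move_arm:
  commands:
    - {"xyz":[0,0,0],"turn":[0,-0.105,0],"hand":0}
    - {"xyz":[0,0,0],"turn":[0,-0.105,0],"hand":0}
    - {"xyz":[0,0,0],"turn":[0,-0.105,0],"hand":0}
    - {"xyz":[-0.0146,0,0.031],"turn":[0,0,0],"hand":0}
    - {"xyz":[-0.0146,0,0.031],"turn":[0,0,0],"hand":0}
    - {"xyz":[-0.0146,0,0.031],"turn":[0,0,0],"hand":0}
    - {"xyz":[-0.0146,0,0.031],"turn":[0,0,0],"hand":0}
    - {"xyz":[0,0,0],"turn":[0,0,0],"hand":0}
    - {"xyz":[0,0,0],"turn":[0,0,0],"hand":0}

```text
clock: 3.77
tcp_pos: [0.597, 0.142, 0.222]
eef_rot: [-0.628, 0.326, -0.325, 0.628]
force: [0.4, -1.2, 0.2]
width: 0.004
```

```bash
python3 - <<'E'
from h import *
from scipy.spatial.transform import Rotation as Ro
s=ctrl.get_state(); print(s["clock"],s["tcp_pos"],s["force"],s["joints"].round(2)); print(Ro.from_quat(s["eef_rot"]).as_matrix().round(3))
f=eyes.grab_frame("scene"); cv2.imwrite("pics/s1.png",f["image"][:,:,::-1]); print(pix(f,s["tcp_pos"]))
E
```

```text
3.7667 [0.59699029 0.14203761 0.22198859] [ 0.40063767 -1.15108841  0.22074115] [ 0.27  0.41 -0.76  1.46  0.28  1.39 -1.45]
[[ 0.577 -0.001  0.817]
 [-0.817  0.001  0.577]
 [-0.002 -1.    -0.   ]]
[396.86545822 240.13665059]
```

View pics/s1.png

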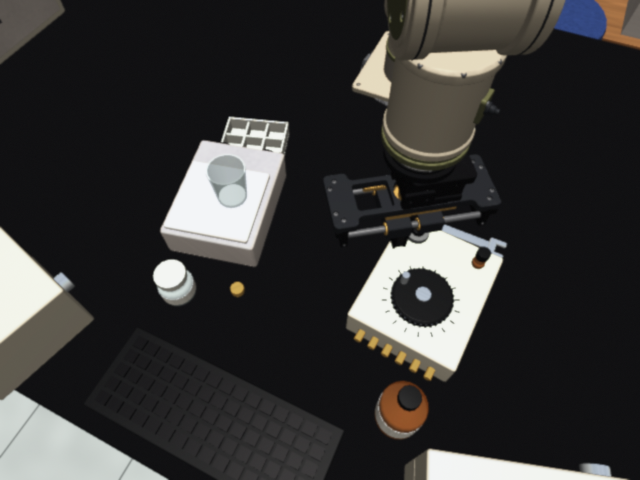

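The gripper is above and to the right of the post (fingertip near (400,240)), and the scene camera keeps the dial in view. Descending beside the post.

>>> move_arm:
  commands:
    - {"xyz":[0,0.03,0],"turn":[0,0,0],"hand":0}
    - {"xyz":[0,0.03,0],"turn":[0,0,0],"hand":0}
    - {"xyz":[0,0.03,0],"turn":[0,0,0],"hand":0}
    - {"xyz":[0,0.02,0],"turn":[0,0,0],"hand":0}
    - {"xyz":[0,0.011,0],"turn":[0,0,0],"hand":0}
    - {"xyz":[0,0,0],"turn":[0,0,0],"hand":0}
    - {"xyz":[0,0,0],"turn":[0,0,0],"hand":0}

```text
clock: 4.4
tcp_pos: [0.5974, 0.1389, 0.1024]
eef_rot: [-0.627, 0.326, -0.327, 0.627]
force: [-1.1, 0.4, -0.1]
width: 0.003
```

```bash
cat > look.py <<'E'
from h import *
import sys
n=sys.argv[1]
s=ctrl.get_state(); print(s["clock"],s["tcp_pos"].round(4),s["force"].round(2))
f=eyes.grab_frame("scene")
cv2.imwrite(f"pics/{n}.png",cv2.resize(f["image"][215:335,340:500,::-1],None,fx=5,fy=5,interpolation=cv2.INTER_CUBIC))
W=cloud(f); c0=np.array([.591,.202])
v,u=np.mgrid[:480,:640]
d=np.linalg.norm(W[...,:2]-c0,axis=-1); im=f["image"].astype(int)
m=(d<.050)&(d>.024)&(W[...,2]>.108)&(W[...,2]<.120)&(im.min(-1)>90)
if m.sum():
    p=np.median(W[m],0); a=np.degrees(np.arctan2(*(p[:2]-c0)[::-1]))
    print("post?",m.sum(),p.round(4),"angle",round(a,1),"spread",W[m].std(0).round(4))
E
python3 look.py s2
```

```text
4.4 [0.5974 0.1389 0.1024] [-1.06  0.4  -0.07]
```

View pics/s2.png

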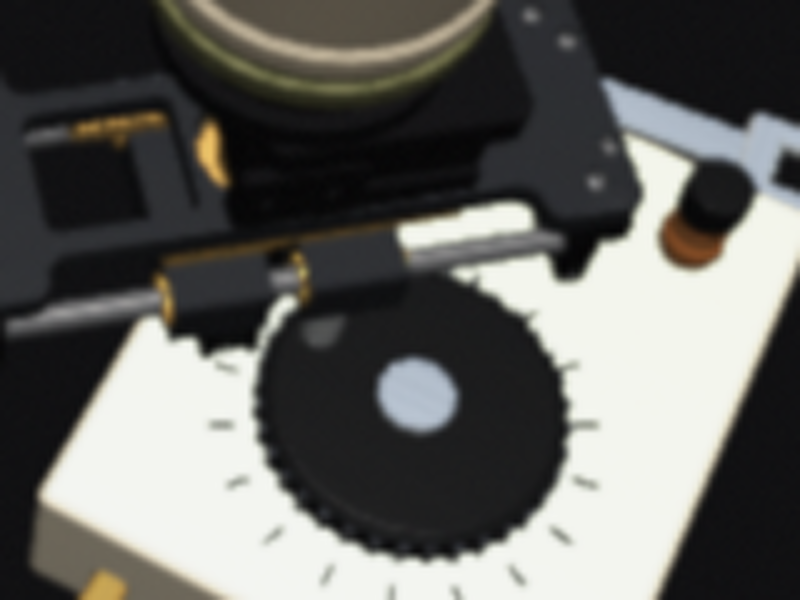

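>>> move_arm:
  commands:
    - {"xyz":[-0.002,0,-0.0003],"turn":[0,0,0],"hand":0}
    - {"xyz":[-0.002,0,-0.0003],"turn":[0,0,0],"hand":0}
    - {"xyz":[-0.002,0,-0.0003],"turn":[0,0,0],"hand":0}
    - {"xyz":[-0.002,0,-0.0003],"turn":[0,0,0],"hand":0}
    - {"xyz":[0,0,0],"turn":[0,0,0],"hand":0}
    - {"xyz":[0,0,0],"turn":[0,0,0],"hand":0}

```text
clock: 4.95
tcp_pos: [0.5914, 0.1457, 0.1017]
eef_rot: [0.627, -0.326, 0.326, -0.627]
force: [-0.2, -0.2, 0.2]
width: 0.005
```

>>> move_arm:
  commands:
    - {"xyz":[-0.001,0,0],"turn":[0,0,0],"hand":0}
    - {"xyz":[-0.001,0,0],"turn":[0,0,0],"hand":0}
    - {"xyz":[0,0,0],"turn":[0,0,0],"hand":0}

```text
clock: 5.2
tcp_pos: [0.5902, 0.1474, 0.1015]
eef_rot: [0.627, -0.326, 0.326, -0.627]
force: [-0.0, 1.6, 0.6]
width: 0.004
```

>>> move_arm:
  commands:
    - {"xyz":[-0.001,0,0],"turn":[0,0,0],"hand":0}
    - {"xyz":[-0.001,0,0],"turn":[0,0,0],"hand":0}
    - {"xyz":[0,0,0],"turn":[0,0,0],"hand":0}

```text
clock: 5.45
tcp_pos: [0.5891, 0.149, 0.1015]
eef_rot: [0.627, -0.326, 0.326, -0.627]
force: [0.7, 0.5, -0.2]
width: 0.007
```

>>> move_arm:
  commands:
    - {"xyz":[-0.001,0,-0.0006],"turn":[0,0,0],"hand":0}
    - {"xyz":[-0.001,0,-0.0006],"turn":[0,0,0],"hand":0}
    - {"xyz":[0,0,0],"turn":[0,0,0],"hand":0}

```text
clock: 5.7
tcp_pos: [0.5868, 0.1499, 0.1015]
eef_rot: [0.627, -0.326, 0.326, -0.627]
force: [-0.3, -0.5, -0.1]
width: 0.003
```

```bash
python3 look.py s3
```

```text
5.7 [0.5868 0.1499 0.1015] [-0.28 -0.47 -0.1 ]
post? 35 [0.5819 0.168  0.1138] angle -105.0 spread [0.0031 0.0022 0.0014]
```

View pics/s3.png

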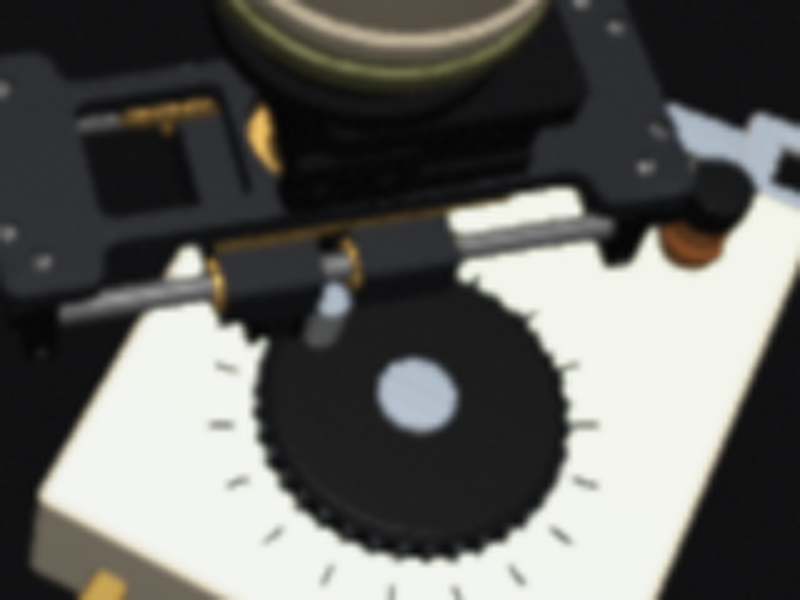

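```bash
cat > draw.py <<'E'
from h import *
import sys
from scipy.spatial.transform import Rotation as Ro
s=ctrl.get_state(); f=eyes.grab_frame("scene"); R=Ro.from_quat(s["eef_rot"]).as_matrix()
im=cv2.resize(f["image"][215:335,340:500,::-1],None,fx=5,fy=5,interpolation=cv2.INTER_CUBIC)
def P(l):
    p=pix(f,s["tcp_pos"]+R@np.array(l)); return tuple(int(q) for q in ((p-[340,215]+.5)*5))
for h,c in [(0,(0,0,255)),(-.03,(0,255,0))]:
    q=[P([a*.015,h,b*.0095]) for a,b in [(1,1),(1,-1),(-1,-1),(-1,1)]]
    cv2.polylines(im,[np.array(q)],True,c,1)
cv2.circle(im,P([0,0,0]),3,(0,0,255),-1)
cv2.imwrite(f"pics/{sys.argv[1]}.png",im); print(s["tcp_pos"],P([0,0,0]))
E
python3 draw.py d3
```

```text
[0.58697472 0.14976616 0.10156674] (266, 311)
```

View pics/d3.png

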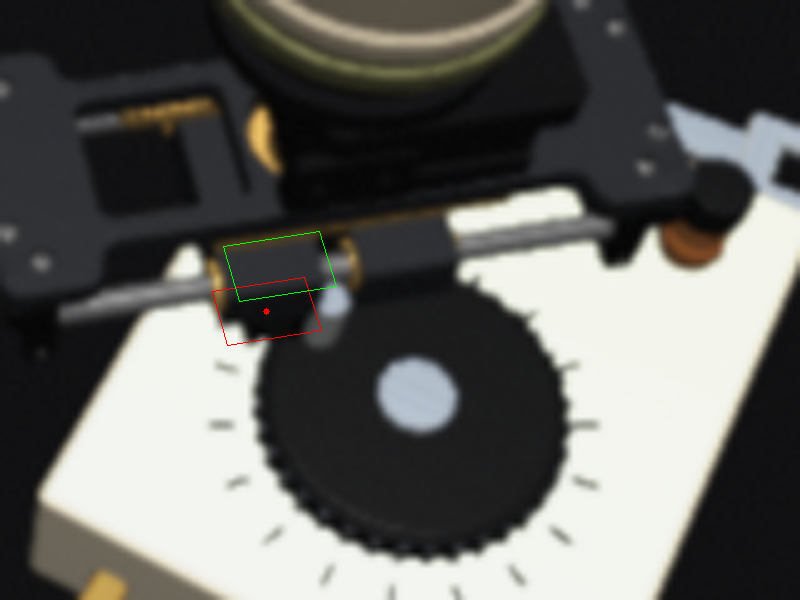

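The post at (325,310) is just ahead of the fingertip but off to its +z side. I'll shift over to centre it, then push.

>>> move_arm:
  commands:
    - {"xyz":[0,0,0.0025],"turn":[0,0,0],"hand":0}
    - {"xyz":[0,0,0.0025],"turn":[0,0,0],"hand":0}
    - {"xyz":[-0.001,0,0],"turn":[0,0,0],"hand":0}
    - {"xyz":[-0.001,0,-0.0005],"turn":[0,0,0],"hand":0}
    - {"xyz":[0,0,0],"turn":[0,0,0],"hand":0}
    - {"xyz":[0,0,0],"turn":[0,0,0],"hand":0}

```text
clock: 6.3
tcp_pos: [0.5895, 0.154, 0.1015]
eef_rot: [0.627, -0.326, 0.326, -0.627]
force: [0.1, 0.1, -0.1]
width: 0.006
```

```bash
python3 look.py s4; python3 draw.py d4
```

```text
6.3 [0.5895 0.154  0.1015] [ 0.12  0.14 -0.07]
post? 10 [0.5823 0.1708 0.1143] angle -105.5 spread [0.0023 0.001  0.0014]
[0.58956732 0.15392403 0.10154043] (276, 322)
```

View pics/d4.png

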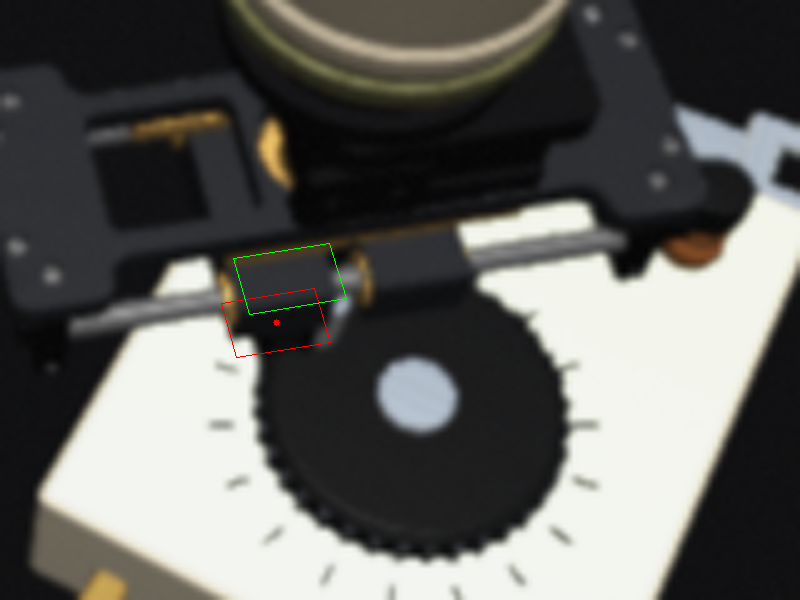

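>>> move_arm:
  commands:
    - {"xyz":[-0.001,0,-0.0003],"turn":[0,0,0],"hand":0}
    - {"xyz":[-0.001,0,-0.0003],"turn":[0,0,0],"hand":0}
    - {"xyz":[0,0,0],"turn":[0,0,0],"hand":0}

```text
clock: 6.65
tcp_pos: [0.5882, 0.1548, 0.1016]
eef_rot: [0.627, -0.326, 0.327, -0.627]
force: [1.8, -1.6, -0.6]
width: 0.009
```

>>> move_arm:
  commands:
    - {"xyz":[-0.001,0,-0.0003],"turn":[0,0,0],"hand":0}
    - {"xyz":[-0.001,0,-0.0003],"turn":[0,0,0],"hand":0}
    - {"xyz":[0,0,0],"turn":[0,0,0],"hand":0}

```text
clock: 6.9
tcp_pos: [0.587, 0.1551, 0.1016]
eef_rot: [0.627, -0.326, 0.327, -0.627]
force: [2.8, -4.1, -0.2]
width: 0.012
```

>>> move_arm:
  commands:
    - {"xyz":[-0.001,0,-0.0005],"turn":[0,0,0],"hand":0}
    - {"xyz":[-0.001,0,-0.0005],"turn":[0,0,0],"hand":0}
    - {"xyz":[0,0,0],"turn":[0,0,0],"hand":0}

```text
clock: 7.15
tcp_pos: [0.5845, 0.1558, 0.1015]
eef_rot: [0.628, -0.326, 0.327, -0.626]
force: [-0.8, -5.6, 1.8]
width: 0.005
```

```bash
python3 look.py s5; python3 draw.py d5
```

```text
7.15 [0.5845 0.1558 0.1015] [-0.82 -5.57  1.85]
post? 6 [0.5776 0.172  0.1137] angle -114.0 spread [0.0018 0.0007 0.0008]
[0.58442459 0.15586899 0.10149676] (287, 311)
```

View pics/d5.png

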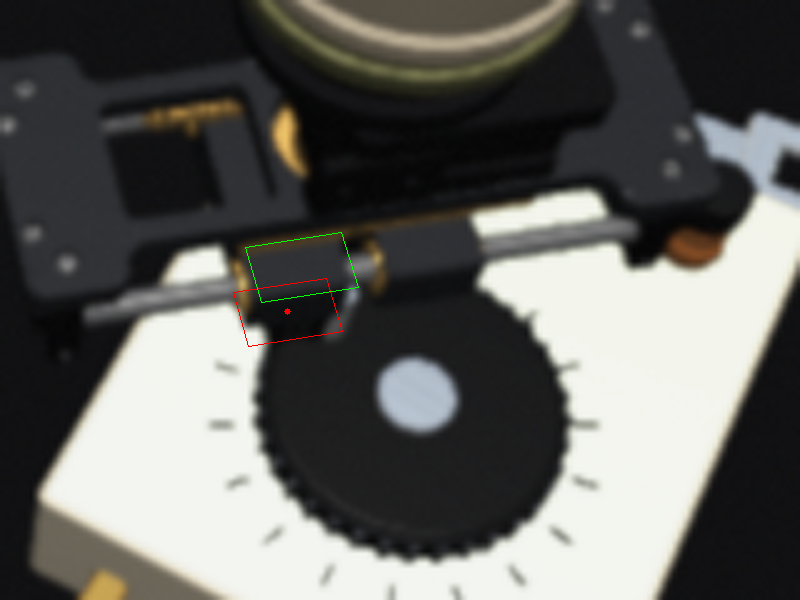

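>>> move_arm:
  commands:
    - {"xyz":[-0.001,0,-0.0004],"turn":[0,0,0],"hand":0}
    - {"xyz":[-0.001,0,-0.0004],"turn":[0,0,0],"hand":0}
    - {"xyz":[0,0,0],"turn":[0,0,0],"hand":0}

```text
clock: 7.5
tcp_pos: [0.5824, 0.1575, 0.1014]
eef_rot: [0.628, -0.326, 0.327, -0.627]
force: [0.1, -1.4, -0.1]
width: 0.004
```

>>> move_arm:
  commands:
    - {"xyz":[-0.001,0,-0.0004],"turn":[0,0,0],"hand":0}
    - {"xyz":[-0.001,0,-0.0004],"turn":[0,0,0],"hand":0}
    - {"xyz":[0,0,0],"turn":[0,0,0],"hand":0}

```text
clock: 7.75
tcp_pos: [0.5804, 0.1609, 0.1016]
eef_rot: [-0.627, 0.326, -0.326, 0.628]
force: [-0.2, 0.9, -0.4]
width: 0.002
```

```bash
python3 look.py s6; python3 draw.py d6
```

```text
7.75 [0.5804 0.1609 0.1016] [-0.17  0.9  -0.38]
[0.58046707 0.16075702 0.10162364] (306, 307)
```

View pics/d6.png

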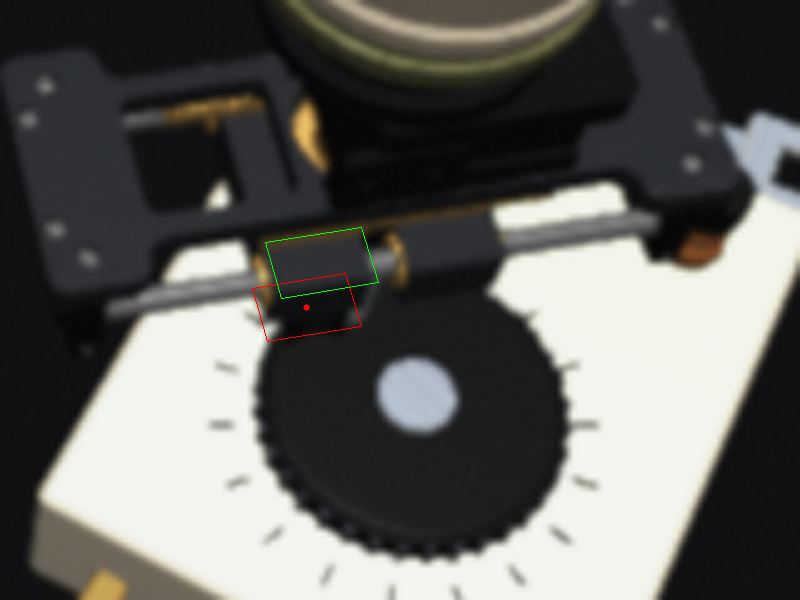

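Click 1 has gone through: the force rose to about 5 N, then dropped to 0 at the expected travel. On to click 2.

>>> move_arm:
  commands:
    - {"xyz":[-0.001,0,-0.0003],"turn":[0,0,0],"hand":0}
    - {"xyz":[-0.001,0,-0.0003],"turn":[0,0,0],"hand":0}
    - {"xyz":[-0.001,0,-0.0003],"turn":[0,0,0],"hand":0}
    - {"xyz":[0,0,0],"turn":[0,0,0],"hand":0}

```text
clock: 8.18
tcp_pos: [0.5787, 0.1616, 0.1016]
eef_rot: [-0.627, 0.326, -0.327, 0.627]
force: [3.5, -1.2, -1.3]
width: 0.007
```

>>> move_arm:
  commands:
    - {"xyz":[-0.001,0,-0.0003],"turn":[0,0,0],"hand":0}
    - {"xyz":[-0.001,0,-0.0003],"turn":[0,0,0],"hand":0}
    - {"xyz":[0,0,0],"turn":[0,0,0],"hand":0}

```text
clock: 8.43
tcp_pos: [0.5769, 0.1626, 0.1016]
eef_rot: [0.627, -0.326, 0.327, -0.627]
force: [1.1, -2.0, -0.7]
width: 0.004
```

>>> move_arm:
  commands:
    - {"xyz":[-0.001,0,-0.0002],"turn":[0,0,0],"hand":0}
    - {"xyz":[-0.001,0,-0.0002],"turn":[0,0,0],"hand":0}
    - {"xyz":[0,0,0],"turn":[0,0,0],"hand":0}

```text
clock: 8.68
tcp_pos: [0.5746, 0.1647, 0.1015]
eef_rot: [0.628, -0.326, 0.326, -0.627]
force: [0.3, -1.9, 0.7]
width: 0.007
```

>>> move_arm:
  commands:
    - {"xyz":[-0.001,0,-0.0002],"turn":[0,0,0],"hand":0}
    - {"xyz":[-0.0005,0,-0.0002],"turn":[0,0,0],"hand":0}
    - {"xyz":[0,0,0],"turn":[0,0,0],"hand":0}

```text
clock: 8.93
tcp_pos: [0.5736, 0.1666, 0.1015]
eef_rot: [-0.627, 0.326, -0.326, 0.628]
force: [1.5, -0.1, 0.5]
width: 0.005
```

>>> move_arm:
  commands:
    - {"xyz":[-0.001,0,-0.0002],"turn":[0,0,0],"hand":0}
    - {"xyz":[0,0,0],"turn":[0,0,0],"hand":0}
    - {"xyz":[0,0,0],"turn":[0,0,0],"hand":0}

```text
clock: 9.18
tcp_pos: [0.5732, 0.1667, 0.1016]
eef_rot: [-0.627, 0.326, -0.326, 0.628]
force: [-0.3, 0.3, -0.1]
width: 0.002
```

```bash
python3 look.py s7; python3 draw.py d7; python3 - <<'E'
from h import *
f=eyes.grab_frame("top"); cv2.imwrite("pics/t7.png",f["image"][:,:,::-1])
E
```

```text
9.1833 [0.5732 0.1667 0.1016] [-0.28  0.29 -0.07]
post? 6 [0.5633 0.1849 0.1137] angle -148.4 spread [0.0018 0.0008 0.0007]
[0.57319655 0.16655621 0.10154942] (332, 295)
```

View pics/d7.png

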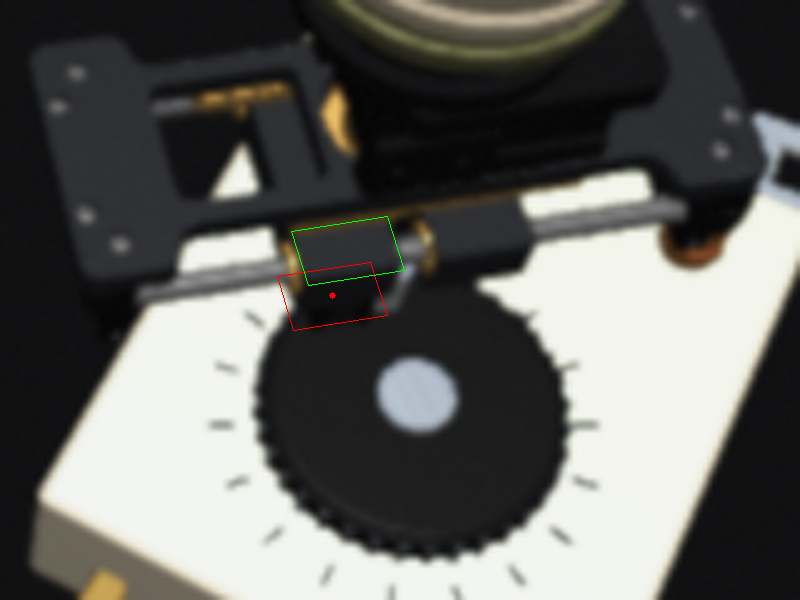

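View pics/t7.png

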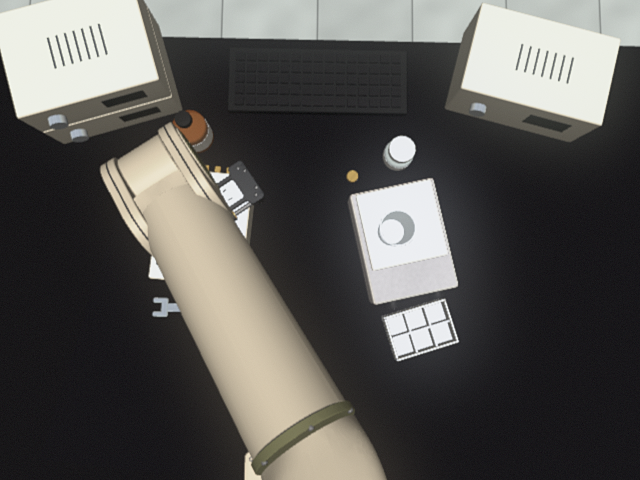

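The post at (400,285) has jumped ahead of the finger, to about −147°, which is stop 2. On to click 3.

>>> move_arm:
  commands:
    - {"xyz":[-0.0015,0,0],"turn":[0,0,0],"hand":0}
    - {"xyz":[-0.0015,0,0],"turn":[0,0,0],"hand":0}
    - {"xyz":[-0.001,0,0],"turn":[0,0,0],"hand":0}
    - {"xyz":[0,0,0],"turn":[0,0,0],"hand":0}

```text
clock: 9.67
tcp_pos: [0.5708, 0.17, 0.1016]
eef_rot: [-0.627, 0.326, -0.326, 0.627]
force: [0.0, -0.4, 0.2]
width: 0.006
```

>>> move_arm:
  commands:
    - {"xyz":[-0.001,0,0],"turn":[0,0,0],"hand":0}
    - {"xyz":[-0.001,0,0],"turn":[0,0,0],"hand":0}
    - {"xyz":[-0.001,0,0],"turn":[0,0,0],"hand":0}
    - {"xyz":[0,0,0],"turn":[0,0,0],"hand":0}

```text
clock: 10.0
tcp_pos: [0.57, 0.1707, 0.1015]
eef_rot: [0.627, -0.326, 0.327, -0.627]
force: [2.6, -4.0, -0.4]
width: 0.008
```

>>> move_arm:
  commands:
    - {"xyz":[-0.001,0,0.0001],"turn":[0,0,0],"hand":0}
    - {"xyz":[-0.001,0,0.0001],"turn":[0,0,0],"hand":0}
    - {"xyz":[0,0,0],"turn":[0,0,0],"hand":0}

```text
clock: 10.25
tcp_pos: [0.5685, 0.1726, 0.1015]
eef_rot: [0.628, -0.326, 0.327, -0.627]
force: [-0.2, -3.2, 1.2]
width: 0.006
```

>>> move_arm:
  commands:
    - {"xyz":[-0.001,0,0.0001],"turn":[0,0,0],"hand":0}
    - {"xyz":[-0.001,0,0.0001],"turn":[0,0,0],"hand":0}
    - {"xyz":[0,0,0],"turn":[0,0,0],"hand":0}

```text
clock: 10.5
tcp_pos: [0.5669, 0.1764, 0.1015]
eef_rot: [-0.627, 0.326, -0.326, 0.628]
force: [-1.2, 0.2, 0.1]
width: 0.006
```

```bash
python3 look.py s8; python3 draw.py d8
```

```text
10.5 [0.5669 0.1764 0.1015] [-1.15  0.16  0.15]
[0.56696959 0.17655843 0.10158932] (369, 291)
```

View pics/d8.png

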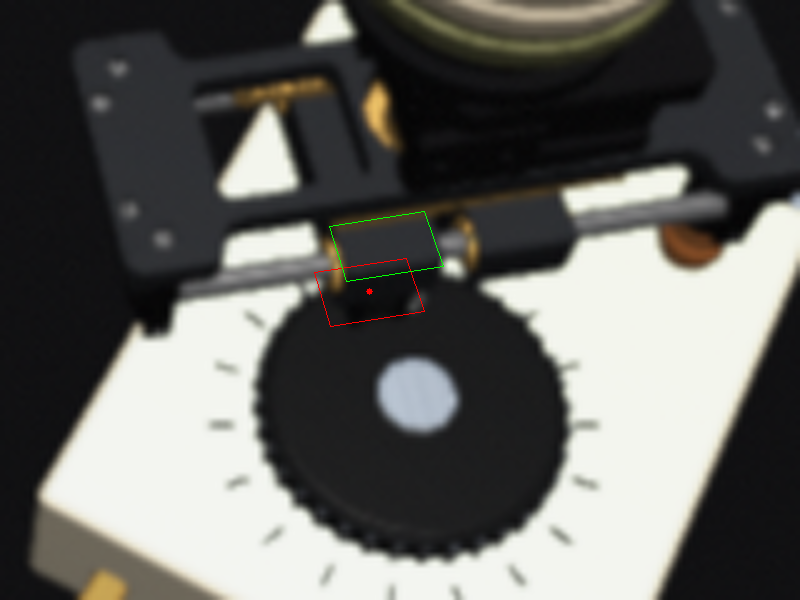

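```bash
cat > exp.py <<'E'
from h import *
import sys
f=eyes.grab_frame("scene")
im=cv2.resize(f["image"][215:335,340:500,::-1],None,fx=5,fy=5,interpolation=cv2.INTER_CUBIC)
def P(X):
    p=pix(f,X); return tuple(int(q) for q in ((p-[340,215]+.5)*5))
for k,c in [(2.5,(255,0,0)),(3,(0,255,0)),(3.5,(0,255,255)),(4,(0,0,255))]:
    a=np.radians(-105-20*k)
    for z in (.090,.114):
        q=[P([.591+.036*np.cos(a)+.006*np.cos(b),.202+.036*np.sin(a)+.006*np.sin(b),z]) for b in np.linspace(0,6.28,24)]
        cv2.polylines(im,[np.array(q)],True,c,1)
cv2.imwrite(f"pics/{sys.argv[1]}.png",im)
E
python3 exp.py e8
```

```text
(no output)
```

View pics/e8.png

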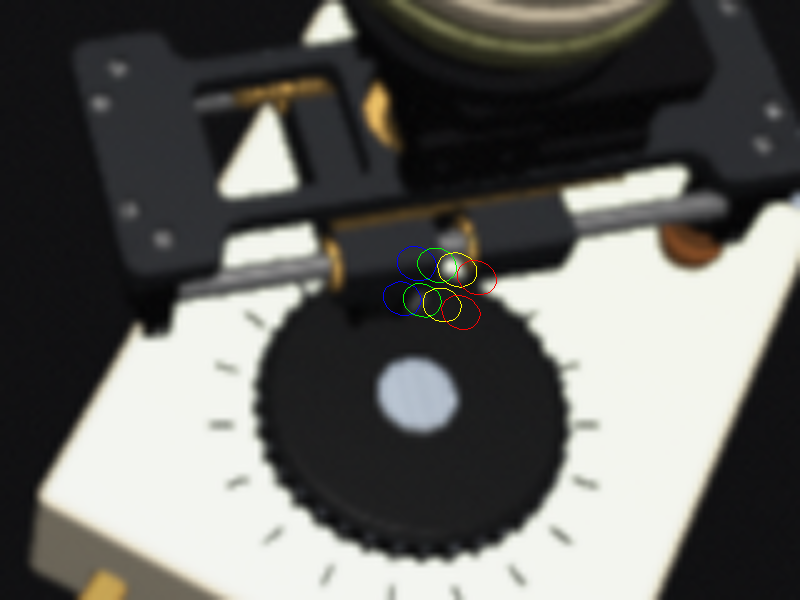

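The post base at (418,300) matches stop 3. Now the fourth click, gently.

>>> move_arm:
  commands:
    - {"xyz":[-0.001,0,0.0003],"turn":[0,0,0],"hand":0}
    - {"xyz":[-0.001,0,0.0003],"turn":[0,0,0],"hand":0}
    - {"xyz":[-0.001,0,0.0003],"turn":[0,0,0],"hand":0}
    - {"xyz":[-0.001,0,0.0003],"turn":[0,0,0],"hand":0}
    - {"xyz":[0,0,0],"turn":[0,0,0],"hand":0}
    - {"xyz":[0,0,0],"turn":[0,0,0],"hand":0}

```text
clock: 11.15
tcp_pos: [0.5659, 0.1796, 0.1015]
eef_rot: [-0.627, 0.326, -0.326, 0.627]
force: [-1.1, 0.4, 0.0]
width: 0.008
```

>>> move_arm:
  commands:
    - {"xyz":[-0.001,0,0.0003],"turn":[0,0,0],"hand":0}
    - {"xyz":[-0.001,0,0.0003],"turn":[0,0,0],"hand":0}
    - {"xyz":[0,0,0],"turn":[0,0,0],"hand":0}

```text
clock: 11.4
tcp_pos: [0.5653, 0.1817, 0.1016]
eef_rot: [0.627, -0.326, 0.326, -0.627]
force: [-0.5, -0.8, 0.2]
width: 0.005
```

>>> move_arm:
  commands:
    - {"xyz":[-0.001,0,0.0003],"turn":[0,0,0],"hand":0}
    - {"xyz":[-0.001,0,0.0003],"turn":[0,0,0],"hand":0}
    - {"xyz":[0,0,0],"turn":[0,0,0],"hand":0}

```text
clock: 11.65
tcp_pos: [0.565, 0.1822, 0.1015]
eef_rot: [0.628, -0.326, 0.327, -0.627]
force: [0.4, -3.9, 0.4]
width: 0.002
```

>>> move_arm:
  commands:
    - {"xyz":[-0.001,0,0.0004],"turn":[0,0,0],"hand":0}
    - {"xyz":[-0.001,0,0.0004],"turn":[0,0,0],"hand":0}
    - {"xyz":[0,0,0],"turn":[0,0,0],"hand":0}

```text
clock: 11.9
tcp_pos: [0.5643, 0.1846, 0.1015]
eef_rot: [0.628, -0.326, 0.327, -0.627]
force: [0.9, -3.0, 0.9]
width: 0.004
```

>>> move_arm:
  commands:
    - {"xyz":[-0.001,0,0.0004],"turn":[0,0,0],"hand":0}
    - {"xyz":[-0.001,0,0.0004],"turn":[0,0,0],"hand":0}
    - {"xyz":[0,0,0],"turn":[0,0,0],"hand":0}

```text
clock: 12.15
tcp_pos: [0.5634, 0.1887, 0.1016]
eef_rot: [-0.627, 0.326, -0.326, 0.628]
force: [0.3, 0.6, -1.2]
width: 0.005
```

```bash
python3 look.py s9; python3 exp.py e9
```

```text
12.15 [0.5634 0.1887 0.1016] [ 0.32  0.57 -1.24]
```

View pics/e9.png

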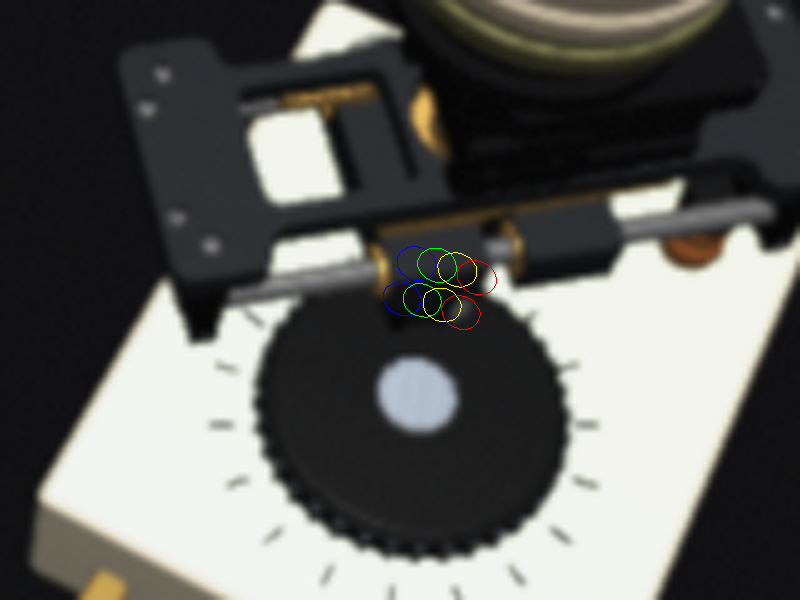

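The post base at (458,310) matches stop 4 and the force is 0. Backing off and raising to check.

>>> move_arm:
  commands:
    - {"xyz":[0.004,0,0],"turn":[0,0,0],"hand":0}
    - {"xyz":[0.004,0,0],"turn":[0,0,0],"hand":0}
    - {"xyz":[0.004,0,0],"turn":[0,0,0],"hand":0}
    - {"xyz":[0,-0.02,0],"turn":[0,0,0],"hand":0}
    - {"xyz":[0,-0.025,0],"turn":[0,0,0],"hand":0}
    - {"xyz":[0,-0.025,0],"turn":[0,0,0],"hand":0}
    - {"xyz":[0,-0.02,0],"turn":[0,0,0],"hand":0}
    - {"xyz":[0.02,0,-0.02],"turn":[0,0,0],"hand":0}
    - {"xyz":[0.02,0,-0.02],"turn":[0,0,0],"hand":0}
    - {"xyz":[0,0,0],"turn":[0,0,0],"hand":0}
    - {"xyz":[0,0,0],"turn":[0,0,0],"hand":0}

```text
clock: 13.17
tcp_pos: [0.5612, 0.1197, 0.1916]
eef_rot: [0.627, -0.327, 0.328, -0.626]
force: [0.5, 1.7, -0.0]
width: 0.007
```

```bash
python3 look.py s10; python3 exp.py e10
```

```text
13.1667 [0.5612 0.1197 0.1916] [ 0.46  1.66 -0.03]
post? 46 [0.5555 0.2046 0.1138] angle 175.8 spread [0.003  0.003  0.0015]
```

View pics/e10.png

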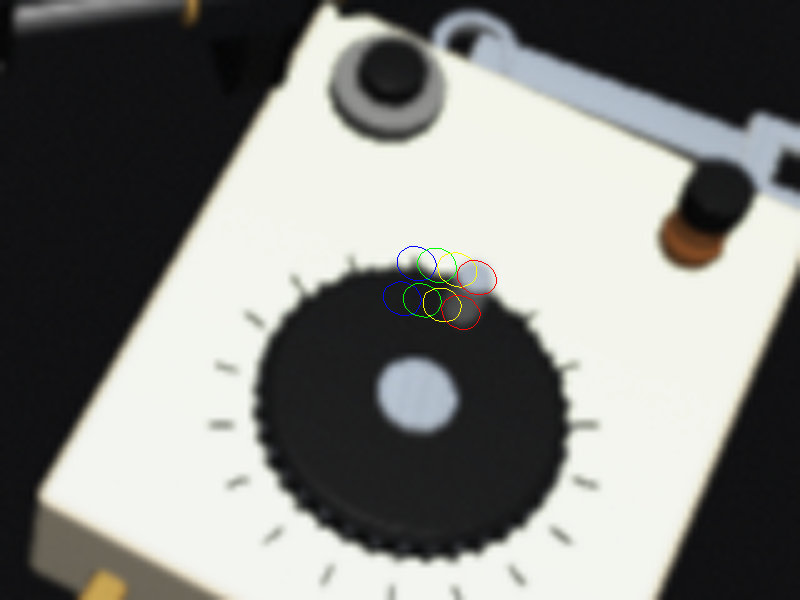

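The dial is exactly in stop 4: the post top at (476,278) sits on the red marker. The vial and wrench haven't moved. Next, to a point above the key.

>>> move_arm:
  commands:
    - {"xyz":[-0.0263,0,-0.0163],"turn":[0,0,0],"hand":0}
    - {"xyz":[-0.0263,0,-0.0163],"turn":[0,0,0],"hand":0}
    - {"xyz":[-0.0263,0,-0.0163],"turn":[0,0,0],"hand":0}
    - {"xyz":[0,0.03,0],"turn":[0,0,0],"hand":0}
    - {"xyz":[0,0.03,0],"turn":[0,0,0],"hand":0}
    - {"xyz":[0,0.02,0],"turn":[0,0,0],"hand":0}
    - {"xyz":[0,0.01,0],"turn":[0,0,0],"hand":0}
    - {"xyz":[0,0,0],"turn":[0,0,0],"hand":0}
    - {"xyz":[0,0,0],"turn":[0,0,0],"hand":0}

```text
clock: 14.02
tcp_pos: [0.4755, 0.1595, 0.102]
eef_rot: [-0.627, 0.326, -0.326, 0.628]
force: [0.0, 0.2, 0.2]
width: 0.004
```

```bash
python3 draw.py d11
```

```text
[0.4754983  0.15954517 0.10198234] (410, 50)
```

View pics/d11.png

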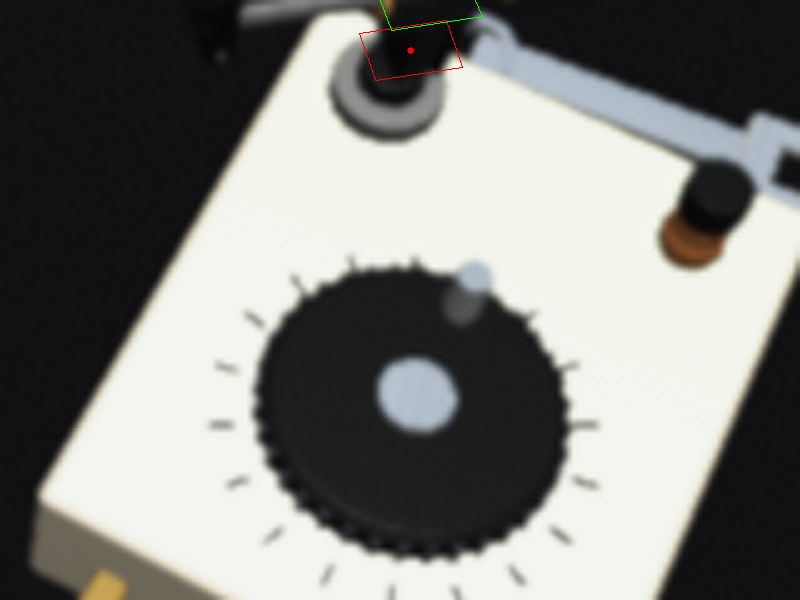

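>>> move_arm:
  commands:
    - {"xyz":[0.0034,0,-0.001],"turn":[0,0,0],"hand":0}
    - {"xyz":[0,0.003,0],"turn":[0,0,0],"hand":0}
    - {"xyz":[0,0.003,0],"turn":[0,0,0],"hand":0}
    - {"xyz":[0,0.003,0],"turn":[0,0,0],"hand":0}
    - {"xyz":[0,0,0],"turn":[0,0,0],"hand":0}
    - {"xyz":[0,0,0],"turn":[0,0,0],"hand":0}

```text
clock: 14.57
tcp_pos: [0.4765, 0.1551, 0.0925]
eef_rot: [0.627, -0.326, 0.326, -0.627]
force: [-0.7, -0.2, 0.6]
width: 0.008
```

>>> move_arm:
  commands:
    - {"xyz":[0,0.002,0],"turn":[0,0,0],"hand":0}
    - {"xyz":[0,0.002,0],"turn":[0,0,0],"hand":0}
    - {"xyz":[0,0,0],"turn":[0,0,0],"hand":0}

```text
clock: 14.82
tcp_pos: [0.4767, 0.1553, 0.0884]
eef_rot: [-0.627, 0.326, -0.326, 0.627]
force: [0.2, -1.9, 2.0]
width: 0.006
```

>>> move_arm:
  commands:
    - {"xyz":[0,0.0015,0],"turn":[0,0,0],"hand":0}
    - {"xyz":[0,0.001,0],"turn":[0,0,0],"hand":0}
    - {"xyz":[0,0,0],"turn":[0,0,0],"hand":0}

```text
clock: 15.07
tcp_pos: [0.4767, 0.1553, 0.0864]
eef_rot: [0.627, -0.326, 0.326, -0.627]
force: [-0.8, -1.9, 7.0]
width: 0.002
```

>>> move_arm:
  commands:
    - {"xyz":[0,0.001,0],"turn":[0,0,0],"hand":0}
    - {"xyz":[0,0.0005,0],"turn":[0,0,0],"hand":0}
    - {"xyz":[0,0,0],"turn":[0,0,0],"hand":0}
    - {"xyz":[0,0,0],"turn":[0,0,0],"hand":0}

```text
clock: 15.4
tcp_pos: [0.4769, 0.1553, 0.0861]
eef_rot: [0.628, -0.326, 0.327, -0.627]
force: [-7.4, -5.3, 24.1]
width: 0.006
```

The key is bottomed at z = 0.086, 6 mm down, with 24 N against the stop. Releasing and retreating.

>>> move_arm:
  commands:
    - {"xyz":[0,-0.003,0],"turn":[0,0,0],"hand":0}
    - {"xyz":[0,-0.006,0],"turn":[0,0,0],"hand":0}
    - {"xyz":[0,-0.015,0],"turn":[0,0,0],"hand":0}
    - {"xyz":[0,-0.03,0],"turn":[0,0,0],"hand":0}
    - {"xyz":[0,-0.03,0],"turn":[0,0,0],"hand":0}
    - {"xyz":[0,-0.03,0],"turn":[0,0,0],"hand":0}
    - {"xyz":[0.025,0,0],"turn":[0,0,0],"hand":0}
    - {"xyz":[0.025,0,0],"turn":[0,0,0],"hand":0}
    - {"xyz":[0.025,0,0],"turn":[0,0,0],"hand":0}
    - {"xyz":[0,0,0],"turn":[0,0,0],"hand":0}
    - {"xyz":[0,0,0],"turn":[0,0,0],"hand":0}
    - {"xyz":[0,0,0],"turn":[0,0,0],"hand":0}

```text
clock: 16.4
tcp_pos: [0.5192, 0.0945, 0.1983]
eef_rot: [-0.627, 0.326, -0.326, 0.628]
force: [-0.2, 0.4, 0.2]
width: 0.01
```

```bash
python3 look.py s12; python3 exp.py e12; python3 - <<'E'
from h import *
f=eyes.grab_frame("scene"); W=cloud(f); cv2.imwrite("pics/f12.png",f["image"][:,:,::-1])
d=np.linalg.norm(W[...,:2]-[.4772,.156],axis=-1); print("key z",np.median(W[...,2][d<.009]),"n",(d<.009).sum())
E
```

```text
16.4 [0.5192 0.0945 0.1983] [-0.24  0.36  0.2 ]
post? 46 [0.5557 0.2046 0.1137] angle 175.8 spread [0.0032 0.003  0.0013]
key z 0.3104955939867632 n 197
```

View pics/f12.png

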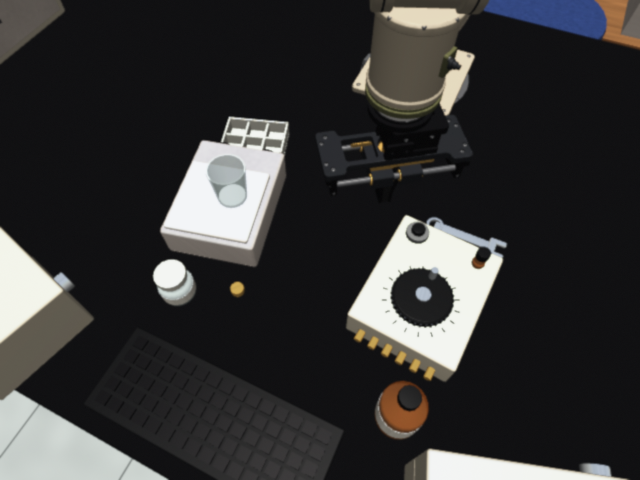

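View pics/e12.png

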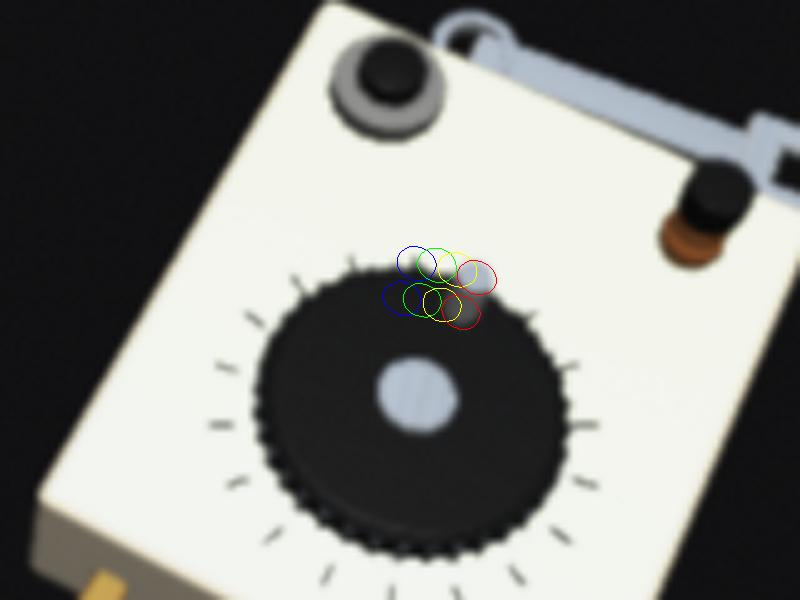

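The post is in stop 4, the key looks as it did before the press (up), and everything else stands where it was. The arm is clear. Handing in.

```bash
python3 - <<'E'
from h import *
f=eyes.grab_frame("scene"); W=cloud(f)
d=np.linalg.norm(W[...,:2]-[.4772,.156],axis=-1); print("key z",np.median(W[...,2][(d<.009)&(W[...,2]<.12)]))
print(order.close_job())
E
```

```text
key z 0.09213575044625134
the job is handed in; nothing more can be done
None
```

I stepped the dial on four clicks clockwise with the shut fingertip against its post, and then pressed and released the run key. The job was handed in at about 16.5 s of the 54 s allowed; no verdict is reported.

- **Dial:** each click showed as a push of about 4–6 N that fell back to about zero. After I backed off, the scene camera showed the post on the stop 4 mark. It measured about 79° from its start against 80° expected. It was still there after the key press.
- **Run key:** the finger took it about 6 mm down until it hit its stop, reaching 24 N for a moment. Afterwards the key top measured z = 0.092, the same as before the press.
- **Everything else:** by eye, the last picture showed the bystanders where they started. I did not measure them. The arm was clear, with no force beyond noise.

**Disagreements and failed checks:**
- The two cameras disagreed by about 3 mm in x. I allowed for this by finding the post and key by touch.
- The fingertips are thinner at the end than the stated size, so contact came about 6 mm later than planned.
- During clicks 1, 3 and 4 the gripper hid the top of the post. I judged click 1 by force and travel alone, and clicks 3 and 4 also by the visible base of the post.
- One key-height reading came out wrong (0.31 m) because the arm was in that measurement. I repeated it without those points before handing in.

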